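# Sort a stack of salvaged parts into trays by kind

## Robot

A 6-joint arm with a two-finger parallel gripper is mounted at the origin on the work surface. World frame = base frame: x ahead of the robot, y to its left, z up, the work surface at z = 0. Lengths are in mm, angles in rad, forces in N, time in s.
With the tool pointing down it reaches from about 350 to 775 mm from the base axis. Payload 7.3 kg.
Tool frame: the origin (TCP) lies at the very end of the fingers, on their centre line; the grasp point (between the pads) lies 19 mm behind it; z points along the fingers, y is the line along which they close (so a half turn about z gives the same grasp; the last joint's range is limited). The gripper opens to 92 mm and grips with 3 to 60 N. Pads are 19 mm wide; open, the fingers measure 130 mm over their backs; the gripper's body (75 mm by 190 mm) begins 47 mm behind the grasp point.
Start: joints at [1.008, 0.342, 1.524, -0, 1.275, -0.146], TCP at [212.527, 480.08, 226.741] pointing down, gripper open.
Joint ranges: [-2.53, 2.53], [-0.77, 2.02], [0.04, 2.7], [-1, 4.14], [0.28, 2.66], [-3.11, 3.11]. Speed limits (rad/s): [2.57, 2.57, 3.14, 3.14, 3.14, 3.14].

## Interface

Orientations are given as a unit quaternion [x, y, z, w].
In Python, from workcell import ctrl gives the robot as it stands. Calls block until the motion is done:
- ctrl.reach(position, orientation): joint-space move of the TCP to a pose.
- ctrl.move_straight(position, rate=150, rot=None): straight line of the TCP; rot=None keeps the orientation; rate is the mean speed in mm/s.
- ctrl.move_joints(angles): joint-space move.
- ctrl.gripper_to(opening, f_grip=None): opening from 0.0 (shut) to 1.0 (fully open); f_grip is the grip in N (None keeps the last); returns when the fingers have stopped.
- ctrl.hold(seconds).
- ctrl.ik(position, orientation): joint angles nearest the present ones, or None.
- ctrl.get_state(): the state.
- ctrl.get_image(name): name is "scene" or "side" or "wrist"; returns the picture (384x512x3 uint8, red, green, blue); there is no depth.
- ctrl.camera_info(name): a dict with "K" (3x3 intrinsics, pixels), "world_from_camera" (4x4, takes a point from camera to world coordinates). Camera axes: x right, y down, z forward; pixel columns grow to the right and rows downward; lengths in mm; the calibration is good to about 2 mm. A picture is of the moment at which its call begins: read the wrist's pose just before it. camera_info takes no time and is no camera call; for the wrist camera it gives the pose at the moment of the call.
A pose or a line that the arm cannot do raises ctrl.Unreachable and nothing moves.
- ctrl.finish_job(): hands the job in; it is judged then, once.
The state is a dict: "clock": time; "joints": joint angles; "qvel": joint speeds; "joint_efforts": joint torques, N m; "tcp_pos": TCP position; "ee_rot": TCP orientation; "force": force on the tool from outside, world axes, zero at the start; "moment": the same for the moment, N m; "finger_gap": opening from 0.0 (shut) to 1.0 (fully open); "finger_force": force on a finger pad.
Only numpy, scipy, OpenCV 4.12 (cv2) and the standard library are available. Lean on these libraries where they do the work, as an engineer would, in place of code of your own. Each camera call takes 0.05 s, during which the arm holds its last target. There are 200 camera calls.

## Task

Take the stack of salvaged computer parts apart from the top down, one piece at a time, and sort it: set each part upright in the tray that already holds another of its kind, in the middle of the tray's bare half and squarely in line with its twin. Set each one down rather than letting it drop, and leave the screwdriver and the tin alone.

Things in the scene. Friction and masses are not known exactly. Their poses are not given: they have to be found in the camera images.
- capacitor: loose electrolytic capacitor: upright black cylinder, 25 mm diameter, 35 mm high, bare aluminium top with a scored cross, about 30 g. Origin: centre of its underside; z up along its axis. At the start the top of the stack (bottom to top: adapter, heat sink, fan, capacitor, roughly centred, a little turned).
- fan: loose small cooling fan: square black plastic frame 40 x 40 mm, 20 mm high, lying flat, with hub and blades seen from above, about 35 g. It may be gripped as a solid block. Origin: centre of its underside; x and y parallel to its sides, z up. At the start the third of the stack (bottom to top: adapter, heat sink, fan, capacitor, roughly centred, a little turned).
- heatsink: loose aluminium heat sink, 65 (x) x 48 (y) mm, 24 mm high, its fins upward and running along x, about 120 g. It may be gripped across y as a solid block. Origin: centre of its underside; z up. At the start the second of the stack (bottom to top: adapter, heat sink, fan, capacitor, roughly centred, a little turned).
- adapter: loose black plastic power adapter brick, 105 (x) x 48 (y) mm, 30 mm high, with a grey label on top, about 220 g. Origin: centre of its underside, on the bench; z up. At the start the bottom one of the stack (bottom to top: adapter, heat sink, fan, capacitor, roughly centred, a little turned).
- tray_capacitor: fixed shallow sheet-steel tray, 136 (x) x 156 (y) mm, floor 3 mm above the bench, rim 3 mm wide, top 6 mm above the bench. Origin: centre of its underside, on the bench; z up. A fixed capacitor, twin of the loose one, stands in one half, centred at y = +39 mm, its axes parallel to the tray's; the other half is bare: its middle, the place for the loose one, is at x = 0, y = -39 mm.
- tray_fan: fixed shallow sheet-steel tray, 136 (x) x 156 (y) mm, floor 3 mm above the bench, rim 3 mm wide, top 6 mm above the bench. Origin: centre of its underside, on the bench; z up. A fixed fan, twin of the loose one, stands in one half, centred at y = +39 mm, its axes parallel to the tray's; the other half is bare: its middle, the place for the loose one, is at x = 0, y = -39 mm.
- tray_heatsink: fixed shallow sheet-steel tray, 136 (x) x 156 (y) mm, floor 3 mm above the bench, rim 3 mm wide, top 6 mm above the bench. Origin: centre of its underside, on the bench; z up. A fixed heat sink, twin of the loose one, stands in one half, centred at y = +39 mm, its axes parallel to the tray's; the other half is bare: its middle, the place for the loose one, is at x = 0, y = -39 mm.
- tray_adapter: fixed shallow sheet-steel tray, 136 (x) x 156 (y) mm, floor 3 mm above the bench, rim 3 mm wide, top 6 mm above the bench. Origin: centre of its underside, on the bench; z up. A fixed power adapter, twin of the loose one, stands in one half, centred at y = +39 mm, its axes parallel to the tray's; the other half is bare: its middle, the place for the loose one, is at x = 0, y = -39 mm.
- screwdriver: loose screwdriver 200 mm long lying on the bench, a bystander to leave alone. Its length runs along its x, handle towards -x; origin at its underside.
- tin: open steel tin, 84 mm wide at the rim, 75 mm high, standing on the bench, a bystander to leave alone. Origin: centre of its underside.
Mind the look-alikes: they are no part of the job. Of the things that look like the heatsink, the smaller one is meant. Leave any purple look-alike of the fan alone.

How it is judged:
By the outcome, as a careful person would: the job done as asked, in the order asked, and still so for the second after the job is handed in, with the robot touching nothing.
It also fails if it takes over 118 s, if anything falls off the work surface, if the arm or the gripper's body presses on something with over 40 N, if the wrist force passes 120 N, or if a joint passes its speed limit or range.

## Working session

There is one attempt and no reset: what is moved stays moved. The work goes in short steps, each a Python script; the robot and the scene stay as the last script left them, time stands still between calls to the robot, and variables do not carry over. Pictures are saved under pics/ and viewed, at most 14 in all, crops included, and the job is handed in when it is done.

```bash
ls; mkdir -p pics; python3 - <<'E'
from workcell import ctrl
import cv2,numpy as np
for n in ("scene","side"):
    im=ctrl.get_image(n); cv2.imwrite(f"pics/{n}0.png",im[:,:,::-1]); 
    c=ctrl.camera_info(n); print(n,np.round(c["K"],1).tolist(),np.round(c["world_from_camera"],3).tolist())
c=ctrl.camera_info("wrist");print(np.round(c["K"],1).tolist(),np.round(c["world_from_camera"],3).tolist())
print(ctrl.get_state())
E
```

```text
pics
scene [[359.2, 0.0, 252.6], [0.0, 359.2, 191.2], [0.0, 0.0, 1.0]] [[-0.558, 0.686, -0.468, 912.0], [0.83, 0.465, -0.309, 268.952], [0.005, -0.56, -0.828, 795.139], [0.0, 0.0, 0.0, 1.0]]
side [[422.5, 0.0, 259.0], [0.0, 422.5, 193.6], [0.0, 0.0, 1.0]] [[0.803, -0.395, 0.446, -102.155], [-0.596, -0.528, 0.605, -803.98], [-0.003, -0.752, -0.659, 965.052], [0.0, 0.0, 0.0, 1.0]]
[[303.0, 0.0, 254.4], [0.0, 303.0, 189.3], [0.0, 0.0, 1.0]] [[0.406, 0.87, 0.28, 135.775], [0.914, -0.386, -0.124, 513.513], [0.0, 0.307, -0.952, 384.01], [0.0, 0.0, 0.0, 1.0]]
{'clock': 0.1, 'joints': array([ 1.00801101e+00,  3.42675712e-01,  1.52490919e+00,  1.89020942e-05,
        1.27544477e+00, -1.45973581e-01]), 'qvel': array([-0.00167573, -0.00068982, -0.00151017, -0.00054025,  0.00180466,
       -0.00089346]), 'joint_efforts': array([ 1.49301395e-03, -4.32006884e+01, -2.44693208e+01,  7.20381830e-02,
        5.26355300e-02, -1.54332389e-05]), 'tcp_pos': array([212.30643575, 479.75171525, 226.10700959]), 'ee_rot': array([ 2.06903172e-01,  9.78361161e-01, -6.70726444e-04, -2.57807198e-04]), 'force': array([ 0.08163828, -0.01654845,  0.21749817]), 'moment': array([ 0.05014951,  0.03786881, -0.02960825]), 'finger_force': 0.0, 'finger_gap': 0.9986130307174157}
```

View pics/scene0.png

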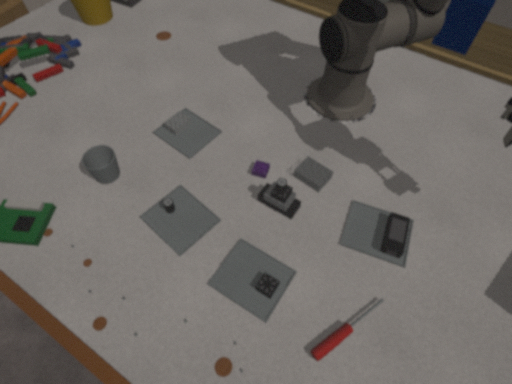

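View pics/side0.png

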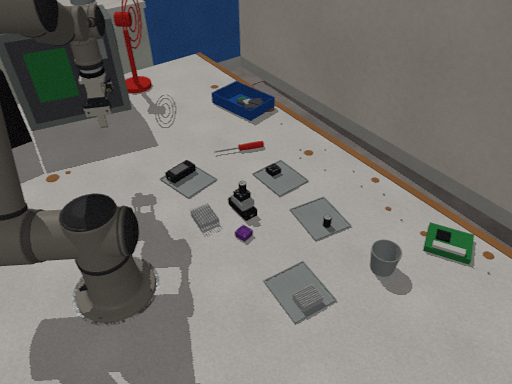

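The scene view shows the stack at about (279,195). The trays are: adapter (377,233), fan (252,278), capacitor (180,218) and heat sink (187,132). The look-alikes are the purple fan (260,168) and the big heat sink (313,173). The screwdriver is at (345,330) and the tin at (100,163). In the side view the heat-sink twin sits at (308,298), and the stack is at (242,202).

```bash
cat > h.py <<'E'
from workcell import ctrl
import cv2,numpy as np
from scipy.spatial.transform import Rotation as R
def ray(px,info,z):
    K=np.array(info["K"]);T=np.array(info["world_from_camera"])
    p=np.asarray(px,float).reshape(-1,2)
    d=np.c_[p,np.ones(len(p))]@np.linalg.inv(K).T@T[:3,:3].T; o=T[:3,3]
    return (o+d*((z-o[2])/d[:,2])[:,None])[:,:2]
def down(yaw):   # closing axis (tool y) along world angle yaw
    y=np.array([np.cos(yaw),np.sin(yaw),0]);z=np.array([0,0,-1.]);x=np.cross(y,z)
    return R.from_matrix(np.c_[x,y,z]).as_quat()
def snap(name,tag):
    info=ctrl.camera_info(name); im=ctrl.get_image(name)[:,:,::-1].copy(); cv2.imwrite(f"pics/{tag}.png",im)
    np.savez(f"pics/{tag}.npz",K=info["K"],world_from_camera=info["world_from_camera"]); return im,info
E
python3 - <<'E'
from h import *
s=ctrl.camera_info("scene"); 
for n,p,z in [("ad",(377,233),3),("fan",(252,278),3),("cap",(180,218),3),("hs",(187,132),3),("stack",(279,200),30),("purple",(260,168),20),("bigHS",(313,173),25),("tin",(100,163),40),("sd1",(317,355),8),("sd2",(380,300),5)]: print(n,ray(p,s,z).round(0))
s=ctrl.camera_info("side")
for n,p,z in [("ad",(188,179),3),("fan",(280,178),3),("cap",(320,218),3),("hs",(300,291),3),("stack",(242,205),40)]: print(n,ray(p,s,z).round(0))
# where the wrist camera centre looks at z=0 relative to TCP, in tool frame
c=ctrl.camera_info("wrist");st=ctrl.get_state()
T=np.array(c["world_from_camera"]);Rt=R.from_quat(st["ee_rot"]).as_matrix()
print("tool_from_cam",(Rt.T@(T[:3,3]-st["tcp_pos"])).round(1),(Rt.T@T[:3,:3]).round(3).tolist())
E
```

```text
ad [[396. 298.]]
fan [[665. 106.]]
cap [[ 636. -133.]]
hs [[ 397. -308.]]
stack [[465.  54.]]
purple [[400. -46.]]
bigHS [[337.  83.]]
tin [[ 639. -401.]]
sd1 [[727. 306.]]
sd2 [[549. 369.]]
ad [[392. 295.]]
fan [[661. 102.]]
cap [[ 636. -136.]]
hs [[ 398. -313.]]
stack [[447.  33.]]
tool_from_cam [  83.7   -0.3 -157.9] [[-0.001, -0.952, -0.307], [1.0, -0.001, 0.001], [-0.002, -0.307, 0.952]]
```

```bash
python3 - <<'E'
from h import *
t0=ctrl.get_state()["clock"]
for n,x,y in [("ad",394,297),("fan",663,104),("cap",636,-134),("hs",398,-310),("st",455,40)]:
    ctrl.reach([x,y,180],down(np.arctan2(y,x))); ctrl.hold(0.15)
    snap("wrist","w_"+n); print(n,ctrl.get_state()["clock"],ctrl.get_state()["tcp_pos"].round(1))
I=[cv2.resize(cv2.imread(f"pics/w_{n}.png"),(400,300),interpolation=cv2.INTER_AREA) for n in("ad","fan","cap","hs")]
cv2.imwrite("pics/mosaic.png",np.vstack([np.hstack(I[:2]),np.hstack(I[2:])]))
cv2.imwrite("pics/stbig.png",cv2.resize(cv2.imread("pics/w_st.png")[60:320,90:430],(785,600),interpolation=cv2.INTER_CUBIC))
E
```

```text
ad 1.325 [393.4 298.1 180.2]
fan 2.775 [662.5 105.4 180.5]
cap 3.925 [ 636.4 -132.2  180. ]
hs 5.2583 [ 398.9 -309.5  179.8]
st 6.7917 [455.2  39.1 180. ]
```

View pics/mosaic.png

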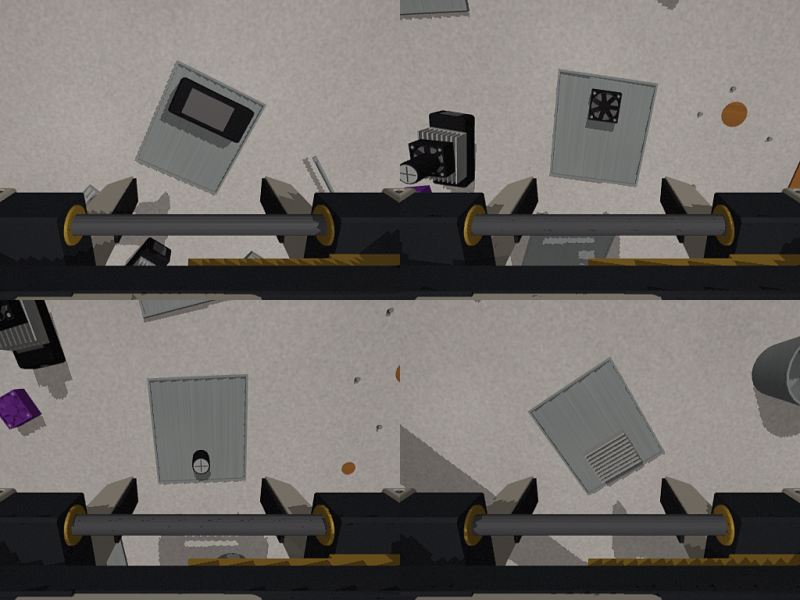

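View pics/stbig.png

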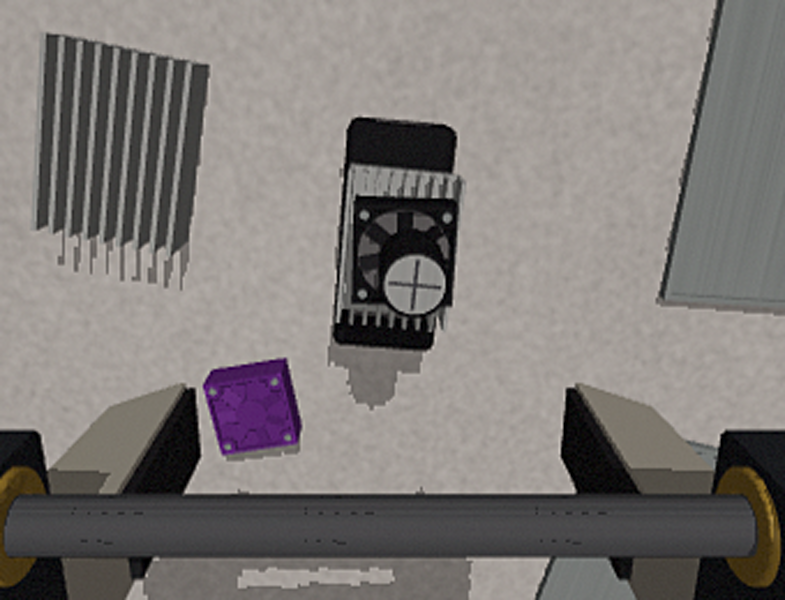

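The mosaic shows every tray whole above the fingers, each with its twin. In the stack crop, the capacitor's top is at crop (415,285) on the fan (406,252). Under them is the heat sink, then the adapter at (395,233), and the purple fan and the big heat sink stand clear. Next I'll fit the trays.

```bash
cat >> h.py <<'E'
def load(tag): return cv2.imread(f"pics/{tag}.png"),np.load(f"pics/{tag}.npz")
E
cat > trays.py <<'E'
from h import *
import json
out={}
for n,c in [("ad",(394,297)),("fan",(663,104)),("cap",(636,-134)),("hs",(398,-310))]:
    im,info=load("w_"+n); b,g,r=[im[:,:,i].astype(int) for i in range(3)]
    m=((b-r>-2)|(im.max(2)<60)).astype(np.uint8); m[225:]=0
    m=cv2.morphologyEx(m,cv2.MORPH_OPEN,np.ones((3,3)))
    cs,_=cv2.findContours(m,cv2.RETR_EXTERNAL,cv2.CHAIN_APPROX_NONE)
    T=np.linalg.inv(info["world_from_camera"]);p=info["K"]@(T@[*c,3,1])[:3];p=p[:2]/p[2]
    k=max((k for k in cs if cv2.contourArea(k)>3000),key=lambda k:cv2.pointPolygonTest(k,tuple(map(float,p)),True))
    w=ray(k.reshape(-1,2)+0.0,info,4).astype(np.float32)
    (cx,cy),(a,bb),ang=cv2.minAreaRect(w); print(n,"min rect",round(cx,1),round(cy,1),round(a,1),round(bb,1),round(ang,1))
    # refine: fit lines to the four sides (no corners)
    t=np.radians(ang if a<bb else ang-90); ex=np.array([np.cos(t),np.sin(t)]); ey=np.array([-ex[1],ex[0]]); o=np.array([cx,cy])
    q=np.c_[(w-o)@ex,(w-o)@ey]; L=[]
    for ax,h in((0,min(a,bb)/2),(1,max(a,bb)/2)):
        for s in(-1,1):
            u=q[(abs(q[:,ax]*s-h)<5)&(abs(q[:,1-ax])<50)]; pf=np.polyfit(u[:,1-ax],u[:,ax],1)
            for _ in range(3):
                res=u[:,ax]-np.polyval(pf,u[:,1-ax]); u2=u[abs(res)<1.5]; pf=np.polyfit(u2[:,1-ax],u2[:,ax],1)
            L.append(pf)
    L=np.array(L); da=np.degrees([-L[0,0],-L[1,0],L[2,0],L[3,0]]); print("  slopes",da.round(2),"offs",L[:,1].round(1))
    o=o+ex*L[:2,1].mean()+ey*L[2:,1].mean(); t+=np.radians(np.median(da))
    ex=np.array([np.cos(t),np.sin(t)]); ey=np.array([-ex[1],ex[0]])
    # twin side: edge density (texture) in either half
    def std(y):
        gx,gy=np.meshgrid(np.linspace(-20,20,60),np.linspace(-20,20,60)); P=o+gx.reshape(-1,1)*ex+(gy.reshape(-1,1)+y)*ey
        P=np.c_[P,np.full(len(P),10),np.ones(len(P))]@T.T[:,:3]; uv=P@info["K"].T; uv=(uv[:,:2]/uv[:,2:]).round().astype(int)
        return im[uv[:,1],uv[:,0]].std()
    s1,s2=std(39),std(-39); 
    if s2>s1: ex,ey=-ex,-ey
    yaw=np.arctan2(ex[1],ex[0]); g=o-39*ey; out[n]=dict(o=o.tolist(),yaw=yaw,goal=g.tolist())
    print("  ",o.round(1),"yaw",np.degrees(yaw).round(1),"goal",g.round(1),"std",round(s1),round(s2),"twin",(o+39*ey).round(1))
json.dump(out,open("trays.json","w"))
E
python3 trays.py
```

```text
ad min rect 393.7 296.5 136.3 156.4 11.7
  slopes [ 0.27 -0.44  1.51  0.11] offs [-67.4  67.2 -76.5  77.7]
   [393.4 297.1] yaw 11.8 goal [401.4 258.9] std 19 2 twin [385.4 335.2]
fan min rect 664.5 106.9 136.4 155.6 1.0
  slopes [ 0.07 -0.05  6.7   0.03] offs [-67.4  67.4 -70.2  77.1]
   [664.4 110.4] yaw 1.1 goal [665.1  71.4] std 35 2 twin [663.6 149.4]
cap min rect 637.9 -128.4 148.6 136.0 80.7
  slopes [ 0.13 -0.18 -2.41 -0.02] offs [-67.2  67.3 -71.3  73.7]
   [ 638.1 -127.3] yaw 170.6 goal [644.5 -88.8] std 3 44 twin [ 631.8 -165.7]
hs min rect 397.7 -308.0 156.2 136.1 84.2
  slopes [ 0.14 -0.11 -3.64  0.28] offs [-67.4  67.6 -74.7  77.6]
   [ 398.  -306.6] yaw 174.2 goal [ 401.9 -267.8] std 3 29 twin [ 394.  -345.4]
```

```bash
sed -i 's/m\[225:\]=0/m[246:]=0/' trays.py; python3 trays.py
```

```text
ad min rect 393.7 296.4 136.3 156.7 11.6
  slopes [ 0.3  -0.54  0.01  0.14] offs [-67.4  67.1 -77.2  77.8]
   [393.5 296.7] yaw 11.7 goal [401.4 258.5] std 19 2 twin [385.6 334.9]
fan min rect 664.5 106.4 136.4 156.6 1.0
  slopes [ 0.07 -0.04 -0.1   0.03] offs [-67.4  67.4 -77.2  77.6]
   [664.4 106.6] yaw 1.0 goal [665.1  67.7] std 29 3 twin [663.7 145.6]
cap min rect 637.3 -132.2 156.3 136.0 80.7
  slopes [ 0.01 -0.15  0.07 -0.02] offs [-67.2  67.3 -77.3  77.5]
   [ 637.3 -132.1] yaw 170.7 goal [643.7 -93.7] std 3 45 twin [ 631.  -170.6]
hs min rect 397.7 -308.0 156.2 136.1 84.2
  slopes [ 0.04 -0.11 -0.06  0.28] offs [-67.4  67.6 -77.2  77.6]
   [ 397.8 -307.8] yaw 174.2 goal [ 401.8 -269. ] std 3 29 twin [ 393.9 -346.6]
```

```bash
cat >> h.py <<'E'
import json
TR=json.load(open("trays.json"))
def quat(xy,z,yaw):
    best=None
    for k in(0,np.pi):
        q=down(yaw+k); j=ctrl.ik([*xy,z],q)
        if j is not None and (best is None or abs(j[5])<abs(best[0])): best=(j[5],q)
    return best[1]
def settle(xy,z,t=0.15):
    """trim the residual lateral error of the TCP at height z"""
    cmd=np.array([*xy,z],float); ctrl.hold(t); e=cmd-ctrl.get_state()["tcp_pos"]
    if np.abs(e).max()>0.4: ctrl.move_straight(cmd+e,40); ctrl.hold(t)
    e2=cmd-ctrl.get_state()["tcp_pos"]; return np.round(e,2),np.round(e2,2)
def pick(xy,z,yaw,pre,f,up=180):
    q=quat(xy,up,yaw); ctrl.gripper_to(pre/92); ctrl.reach([*xy,up],q)
    ctrl.move_straight([*xy,z+12],150); print("err",settle(xy,z+12)); ctrl.move_straight([*xy,z],40); print(settle(xy,z))
    ctrl.gripper_to(0,f); s=ctrl.get_state(); print("grip gap",round(s["finger_gap"]*92,1),"F",round(s["finger_force"],1),"tcp",s["tcp_pos"].round(1))
    ctrl.move_straight([*xy,z+8],30); ctrl.move_straight([*xy,up],150)
    s=ctrl.get_state(); print("lifted gap",round(s["finger_gap"]*92,1),"F",round(s["finger_force"],1),"t",s["clock"])
def place(xy,z,yaw,opn,up=180):
    q=quat(xy,up,yaw); ctrl.reach([*xy,up],q); ctrl.move_straight([*xy,z+15],150); print("err",settle(xy,z+15))
    ctrl.move_straight([*xy,z+2],40); print(settle(xy,z+2)); f0=ctrl.get_state()["force"][2]; c=z+2
    while c>z-2:
        c-=0.5; ctrl.move_straight([*xy,c],15); f=ctrl.get_state()["force"][2]
        if abs(f-f0)>2.5: break
    s=ctrl.get_state(); print("down at",s["tcp_pos"].round(2),"expected z",z,"df",round(f-f0,1))
    ctrl.gripper_to(opn/92); ctrl.hold(0.1); ctrl.move_straight([*s["tcp_pos"][:2],z+60],150); ctrl.move_straight([*s["tcp_pos"][:2],up],250); print("t",ctrl.get_state()["clock"])
E
python3 - <<'E'
from h import *
im,info=load("w_st"); g=cv2.cvtColor(im,cv2.COLOR_BGR2GRAY)
# capacitor top: bright blob near (270,183), ringed by black
best=None
for th in (120,140,160):
    roi=(g[160:205,248:292]>th).astype(np.uint8); roi=cv2.morphologyEx(roi,cv2.MORPH_CLOSE,np.ones((3,3)))
    cs,_=cv2.findContours(roi,cv2.RETR_EXTERNAL,cv2.CHAIN_APPROX_NONE); k=max(cs,key=cv2.contourArea).reshape(-1,2)+[248,160]
    w=ray(k,info,109).astype(np.float32); print(th,[np.round(v,1) for v in cv2.minEnclosingCircle(w)],w.min(0).round(1),w.max(0).round(1))
# the rest: hand-read crop corners -> rough check of layers
f=785/340
for n,pts,z in [("fan",[(355,197),(459,199),(452,306),(352,305)],74),("ad",[(347,119),(457,126),(433,349),(332,345)],30),("hs",[(352,166),(463,178)],54)]:
    w=ray(np.array(pts)/f+[90,60],info,z); print(n,w.round(1).tolist(),"mid",w.mean(0).round(1),"sides",np.linalg.norm(np.diff(w,axis=0),axis=1).round(1))
E
```

```text
120 [array([465.5,  54.9]), np.float64(10.3)] [455.5  44.9] [475.6  65. ]
140 [array([465.5,  54.8]), np.float64(10.2)] [455.6  44.9] [475.5  64.9]
160 [array([478.3,  56.3]), np.float64(18.4)] [474.4  38.2] [484.6  74.7]
fan [[442.5, 77.1], [481.8, 79.7], [484.1, 37.0], [444.5, 34.1]] mid [463.2  57. ] sides [39.4 42.7 39.7]
ad [[435.8, 102.7], [482.9, 103.7], [483.7, 0.8], [436.0, -1.2]] mid [459.6  51.5] sides [ 47.2 103.   47.8]
hs [[440.0, 86.1], [485.0, 85.1]] mid [462.5  85.6] sides [45.]
```

```bash
python3 - <<'E'
from h import *
pick((465.5,54.9),78,np.radians(5),46,15)
c=TR["cap"]; place(c["goal"],7,c["yaw"],46)
ctrl.reach([455,40,180],down(np.arctan2(40,455))); ctrl.hold(0.2); snap("wrist","w2_st"); snap("scene","scene2"); print(ctrl.get_state()["clock"])
cv2.imwrite("pics/st2big.png",cv2.resize(cv2.imread("pics/w2_st.png")[90:240,210:330],(480,600),interpolation=cv2.INTER_CUBIC))
E
```

```text
err (array([-0.68,  0.06, -0.98]), array([ 0.61, -0.07,  0.87]))
(array([-0.08, -0.  , -0.03]), array([-0.08, -0.  , -0.03]))
grip gap 24.3 F 15.0 tcp [465.6  54.9  78.1]
lifted gap 24.8 F 15.0 t 11.475
err (array([-0.59,  0.16, -1.1 ]), array([ 0.56, -0.13,  1.09]))
(array([-0.12,  0.03, -0.14]), array([-0.12,  0.03, -0.14]))
down at [643.77 -93.67   7.09] expected z 7 df 6.3
t 17.8333
19.0583
```

View pics/st2big.png

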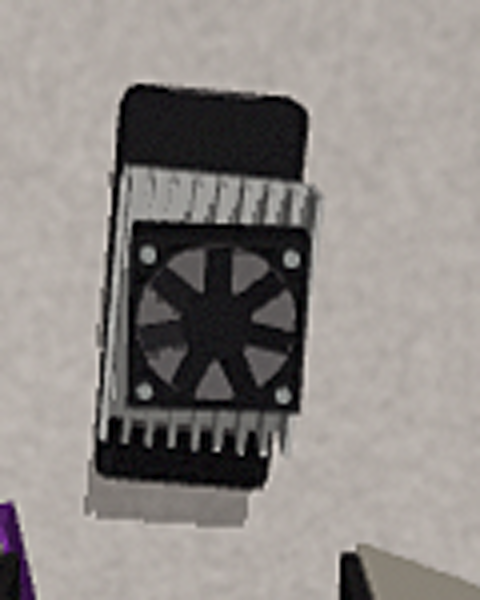

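The capacitor is placed. The crop shows the fan with four light screws at (148,254), (292,259), (145,391) and (284,396), and the heat sink and adapter beneath it. I'll fit the fan from the screws.

```bash
sed -i 's/def settle(xy,z,t=0.15)/def settle(xy,z,t=0.35)/' h.py; python3 - <<'E'
from h import *
im,info=load("w2_st"); g=cv2.cvtColor(im,cv2.COLOR_BGR2GRAY).astype(float)
P=[]
for c in [(148,254),(292,259),(284,396),(145,391)]:
    u,v=c[0]/4+210,c[1]/4+90; y0,x0=int(v)-2,int(u)-2; r=np.clip(g[y0:y0+6,x0:x0+6]-70,0,None)
    yy,xx=np.mgrid[y0:y0+6,x0:x0+6]; P.append(((r*xx).sum()/r.sum(),(r*yy).sum()/r.sum()))
w=ray(P,info,74); print(w.round(1).tolist(),np.linalg.norm(w-np.roll(w,1,0),axis=1).round(1),w.mean(0).round(1))
d=w[[1,2]]-w[[0,3]]; e=w[[0,1]]-w[[3,2]]; print(np.degrees(np.arctan2(d[:,1],d[:,0])),np.degrees(np.arctan2(-e[:,0],e[:,1])))
hsv=cv2.cvtColor(im,cv2.COLOR_BGR2GRAY); print(hsv[140:196:2,240:290:2] if 0 else "")
E
```

```text
[[446.2, 70.7], [477.7, 72.4], [479.3, 40.8], [447.8, 39.2]] [31.6 31.5 31.6 31.5] [462.7  55.8]
[3.04898989 2.96255677] [3.0185561  2.96314347]
```

```bash
python3 - <<'E'
from h import *
pick((462.7,55.8),57.5,np.radians(3),60,20)
c=TR["fan"]; place(c["goal"],6.5,c["yaw"],56)
ctrl.reach([455,40,180],down(np.arctan2(40,455))); ctrl.hold(0.3); snap("wrist","w3_st"); print(ctrl.get_state()["clock"])
cv2.imwrite("pics/st3big.png",cv2.resize(cv2.imread("pics/w3_st.png")[90:240,210:330],(480,600),interpolation=cv2.INTER_CUBIC))
E
```

```text
err (array([-0.23, -0.  , -0.42]), array([ 0.21, -0.  ,  0.43]))
(array([-0.09,  0.01, -0.13]), array([-0.09,  0.01, -0.13]))
grip gap 39.9 F 20.0 tcp [462.7  55.8  57.5]
lifted gap 39.6 F 20.0 t 24.2167
err (array([-0.15, -0.01, -0.37]), array([-0.15, -0.01, -0.37]))
(array([-0.09, -0.01, -0.17]), array([-0.09, -0.01, -0.17]))
down at [665.24  67.65   6.56] expected z 6.5 df 5.8
t 30.4417
31.65
```

View pics/st3big.png

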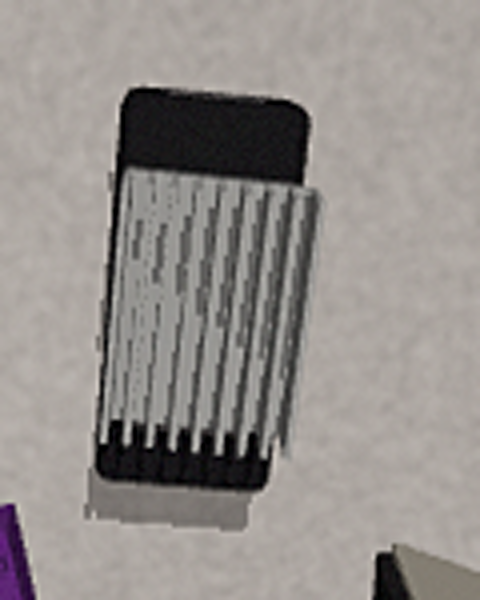

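The fan is placed. The crop shows the heat sink's fins from about (121,168)/(322,190) at the top to fin tips at about (103,440)/(285,455). I'll check those against the 65 x 48 size.

```bash
python3 - <<'E'
from h import *
im,info=load("w3_st")
for n,pts,z in [("hs54",[(124,172),(320,192),(285,456),(101,442)],54),("hs30",[(124,172),(320,192)],30),("ad",[(120,90),(310,105),(268,490),(96,478)],30)]:
    w=ray(np.array(pts)/4+[210,90],info,z); print(n,w.round(1).tolist(),w.mean(0).round(1),"sides",np.linalg.norm(np.diff(w,axis=0,append=w[:1]),axis=1).round(1))
cv2.imwrite("pics/hs_top.png",np.hstack([cv2.resize(im[a:a+35,228:298],(700,290),interpolation=cv2.INTER_NEAREST)[:, :700] for a in (125,)]+[]))
cv2.imwrite("pics/hs_two.png",np.vstack([cv2.resize(im[a:a+26,230:296],(792,290),interpolation=cv2.INTER_NEAREST) for a in (125,188)]))
E
```

```text
hs54 [[439.0, 86.0], [484.8, 85.3], [484.1, 19.4], [438.1, 19.1]] [461.5  52.4] sides [45.8 65.9 46.  66.8]
hs30 [[438.2, 82.8], [487.9, 82.1]] [463.   82.5] sides [49.7 49.7]
ad [[435.7, 102.7], [482.8, 103.2], [483.7, 0.4], [436.6, -0.2]] [459.7  51.5] sides [ 47.1 102.8  47.  102.9]
```

View pics/hs_two.png

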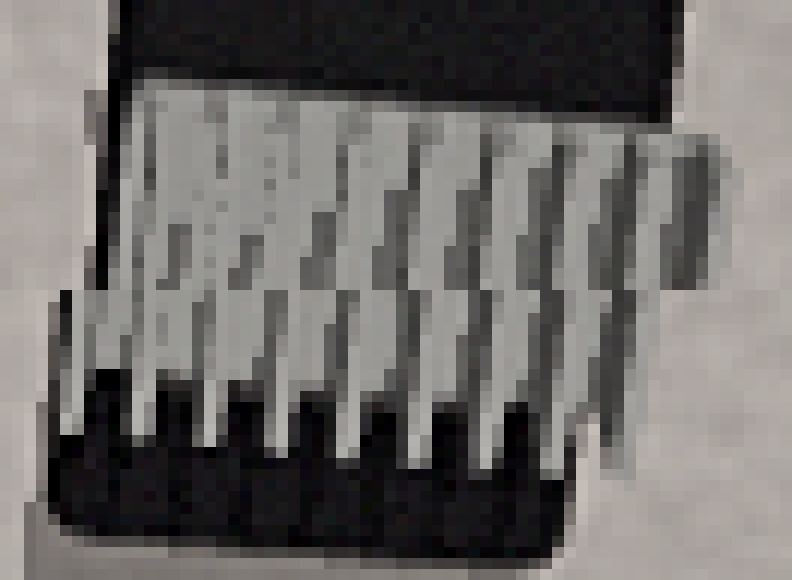

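The fin tips at (72,435) and (620,478) and the top edge at (140,80) to (720,135) put the heat sink at about (462, 50.8), turned by about -0.7°, which fits 65 x 48. Next I'll pick and place it.

```bash
python3 - <<'E'
from h import *
pick((462,50.8),33.5,np.radians(-0.7),66,40)
c=TR["hs"]; place(c["goal"],6.5,c["yaw"]+np.pi/2,58)
ctrl.reach([398,-310,180],down(np.arctan2(-310,398))); ctrl.hold(.3); snap("wrist","w4_hs")
ctrl.reach([455,40,180],down(np.arctan2(40,455))); ctrl.hold(0.3); snap("wrist","w4_st"); print(ctrl.get_state()["clock"])
a=cv2.resize(cv2.imread("pics/w4_st.png")[90:240,210:330],(400,500),interpolation=cv2.INTER_CUBIC)
b=cv2.resize(cv2.imread("pics/w4_hs.png")[70:250,160:340],(400,400),interpolation=cv2.INTER_CUBIC)
cv2.imwrite("pics/v4.png",np.hstack([a,cv2.copyMakeBorder(b,0,100,0,0,cv2.BORDER_CONSTANT)]))
E
```

```text
err (array([-0.19, -0.01, -0.35]), array([-0.19, -0.01, -0.35]))
(array([-0.09,  0.02, -0.12]), array([-0.09,  0.02, -0.12]))
grip gap 47.9 F 40.0 tcp [462.   50.8  33.5]
lifted gap 48.2 F 40.0 t 36.4667
err (array([-0.11,  0.16, -0.32]), array([-0.11,  0.16, -0.32]))
(array([-0.06,  0.05, -0.14]), array([-0.06,  0.05, -0.14]))
down at [ 401.85 -269.09    6.53] expected z 6.5 df 6.8
t 43.025
46.0667
```

View pics/v4.png

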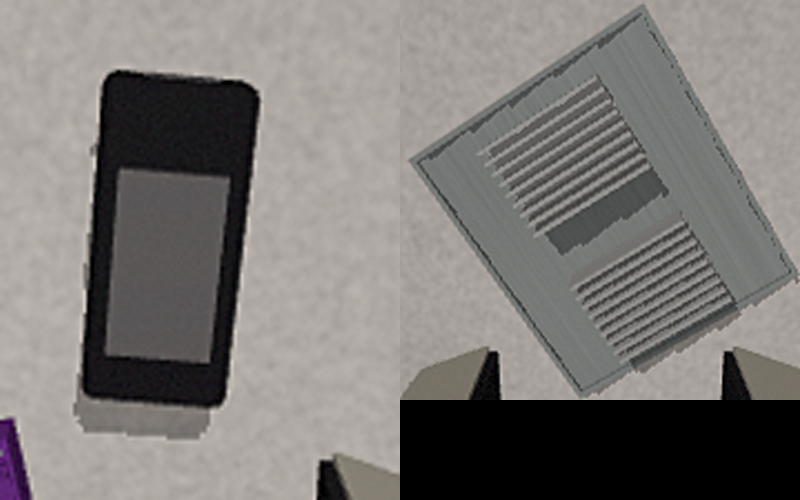

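The heat sink sits parallel to its twin. The adapter's left-hand crop shows its label offset towards the lower end, (118,170) to (210,362). I'll check the heat sink in tray coordinates, and the adapter's pose and label sense.

```bash
python3 - <<'E'
from h import *
_,i4=load("w4_hs"); c=TR["hs"]; ex=np.array([np.cos(c["yaw"]),np.sin(c["yaw"])]); ey=np.array([-ex[1],ex[0]])
p=np.array([(485,155),(597,78),(665,180),(540,236),(573,285),(680,218),(738,303),(628,358)],float); p[:,0]-=400
w=ray(p*180/400+[160,70],i4,27)-c["o"]; print(np.c_[w@ex,w@ey].round(1).tolist())
im,info=load("w4_st")
def label(im,info,z,roi):
    hs=cv2.cvtColor(im,cv2.COLOR_BGR2GRAY); x0,x1,y0,y1=roi
    m=((hs[y0:y1,x0:x1]<60)).astype(np.uint8)
    k=max(cv2.findContours(m,cv2.RETR_EXTERNAL,cv2.CHAIN_APPROX_NONE)[0],key=cv2.contourArea)
    r=cv2.minAreaRect(ray(k.reshape(-1,2)+[x0,y0],info,z).astype(np.float32))
    f=np.zeros_like(m); cv2.drawContours(f,[k],-1,1,-1); f=cv2.erode(f,np.ones((5,5)))&(hs[y0:y1,x0:x1]>=60)
    L=max(cv2.findContours(f,cv2.RETR_EXTERNAL,cv2.CHAIN_APPROX_NONE)[0],key=cv2.contourArea)
    l=cv2.minAreaRect(ray(L.reshape(-1,2)+[x0,y0],info,z).astype(np.float32)); return r,l
r,l=label(im,info,30,(222,302,105,218)); print("loose",r,l)
im,info=load("w_ad"); r,l=label(im,info,33,(200,330,90,190)); print("twin",r,l)
c=TR["ad"]; ex=np.array([np.cos(c["yaw"]),np.sin(c["yaw"])]); print("twin label offset along tray x",(np.array(l[0])-r[0])@ex)
E
```

```text
[[28.9, -59.9], [-33.1, -61.3], [-35.3, -5.8], [29.1, -14.4], [29.3, 14.8], [-32.1, 13.6], [-34.5, 66.1], [27.1, 62.6]]
loose ((459.1083679199219, 52.17515563964844), (103.98062896728516, 47.03462219238281), 89.98880004882812) ((459.4276428222656, 45.32539749145508), (60.078121185302734, 33.9625358581543), 89.95379638671875)
twin ((384.78131103515625, 335.77081298828125), (103.92012023925781, 48.2406120300293), 11.620278358459473) ((380.7553405761719, 334.0149841308594), (59.9775505065918, 34.0045280456543), 11.77280044555664)
twin label offset along tray x -4.298441377135019
```

```bash
python3 - <<'E'
import h
from h import *
h.quat=lambda xy,z,yaw: down(yaw)
pick((459.8,51.0),8,np.radians(0.1),66,50)
c=TR["ad"]; place(c["goal"],11,c["yaw"]-np.pi/2,58)
ctrl.reach([394,297,180],down(np.arctan2(297,394))); ctrl.hold(.3); snap("wrist","w5_ad")
print(ctrl.get_state()["clock"])
cv2.imwrite("pics/v5.png",cv2.resize(cv2.imread("pics/w5_ad.png")[70:250,160:340],(600,600),interpolation=cv2.INTER_CUBIC))
E
```

```text
err (array([-0.18,  0.  , -0.33]), array([-0.18,  0.  , -0.33]))
(array([-0.08, -0.  , -0.13]), array([-0.08, -0.  , -0.13]))
grip gap 48.2 F 50.0 tcp [459.8  51.    8. ]
lifted gap 47.9 F 50.0 t 51.1917
err (array([-0.15, -0.07, -0.33]), array([-0.15, -0.07, -0.33]))
(array([-0.1 , -0.03, -0.12]), array([-0.1 , -0.03, -0.12]))
down at [401.47 258.49  11.03] expected z 11 df 6.5
t 58.075
60.1167
```

View pics/v5.png

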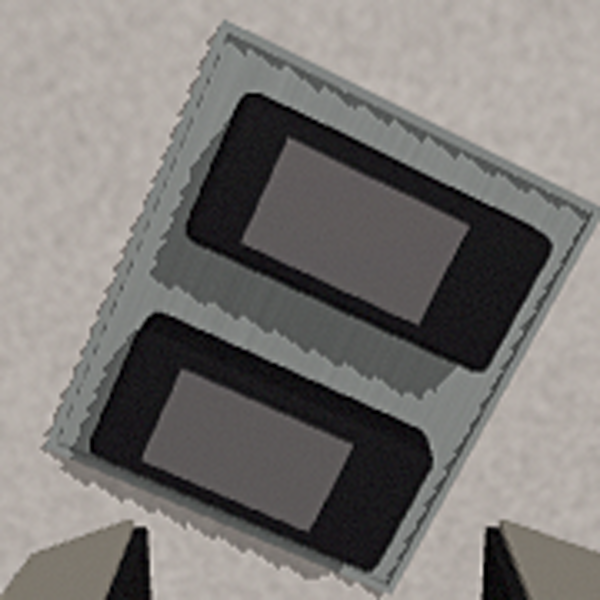

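The adapter is in its tray beside its twin with the label the same way round: labels at (355,232) and (248,450). I'll check it numerically and look at the fan and capacitor trays.

```bash
python3 - <<'E'
from h import *
_,i=load("w5_ad"); c=TR["ad"]; ex=np.array([np.cos(c["yaw"]),np.sin(c["yaw"])]); ey=np.array([-ex[1],ex[0]])
p=np.array([(288,138),(470,228),(420,325),(242,242),(180,370),(355,444),(308,532),(143,460)],float)
w=ray(p*.3+[160,70],i,33)-c["o"]; t=np.c_[w@ex,w@ey]; print(t[:4].mean(0).round(1),t[4:].mean(0).round(1))
for n,x,y in [("fan",663,104),("cap",636,-134)]:
    ctrl.reach([x,y,180],down(np.arctan2(y,x))); ctrl.hold(.3); snap("wrist","w6_"+n)
snap("scene","scene6"); print(ctrl.get_state()["clock"])
I=[cv2.resize(cv2.imread(f"pics/w6_{n}.png")[80:250,170:340],(400,400),interpolation=cv2.INTER_CUBIC) for n in("fan","cap")]
cv2.imwrite("pics/v6.png",np.hstack(I))
E
```

```text
[-4. 39.] [ -5.  -39.1]
63.0667
```

View pics/v6.png

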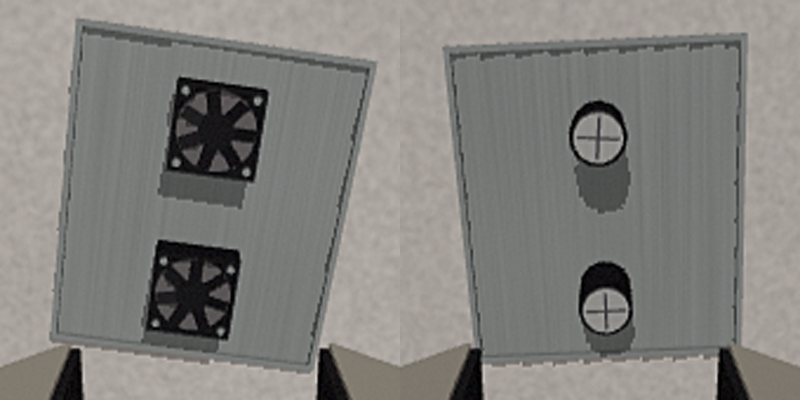

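View pics/scene6.png

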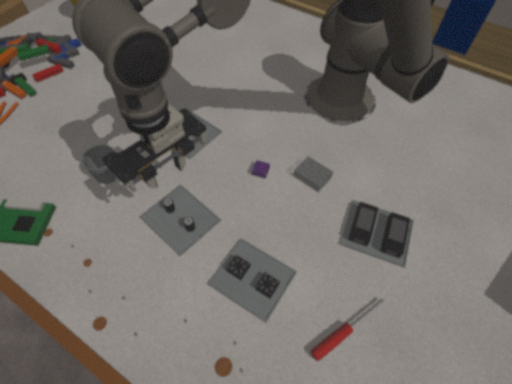

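All four parts stand upright beside their twins: the fans at (222,130)/(193,293) and the capacitors at (600,137)/(605,310). In the scene view the bystanders and look-alikes are where they were.

```bash
python3 -c "
from workcell import ctrl
print(ctrl.finish_job())"
```

```text
the job is handed in; nothing more can be done
None
```

I took the stack apart from the top down and set all four parts upright beside their twins, aligned to within about 1 mm where measured (heat sink and adapter), and handed the job in at about 63 s with nothing else disturbed.

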